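# Square a packed carton into the corner of the labelling jig

## Robot

A 6-joint arm with a two-finger parallel gripper is mounted at the origin on the work surface. World frame = base frame: x ahead of the robot, y to its left, z up, the work surface at z = 0. Lengths are in m, angles in rad, forces in N, time in s.
With the tool pointing down it reaches from about 0.225 to 0.875 m from the base axis. Payload 3.4 kg.
Tool frame: the origin (TCP) lies midway between the tips of the shut fingers; the grasp point (between the pads) lies 19 mm behind it (manip.grip_point_offset is the distance from the TCP to the grasp point, in m); x points along the fingers, y is the direction in which the jaws open and shut, and the axes are right-handed (so a half turn about x gives the same grasp; the last joint's range is limited). The gripper opens to 85 mm and grips with 20 to 120 N. Pads are 22 mm wide; open, the fingers measure 114 mm over their backs; the gripper's body (76 mm by 85 mm) begins 54 mm behind the grasp point. The pads swing forward as they close: fully open they stand 13 mm farther back than shut.
Start: joints at [1.217, 0.276, 1.505, -0, 1.361, -0.121], TCP at [0.133, 0.56, 0.231] pointing down, gripper open.
Joint ranges: [-2.89, 2.89], [-0.75, 2.08], [0.22, 2.7], [-1.18, 4.32], [0.11, 2.71], [-2.7, 2.7]. Speed limits (rad/s): [2.57, 2.57, 3.14, 3.14, 3.14, 3.14].

## Interface

Orientations are given as a unit quaternion [w, x, y, z].
In Python, from rig import manip gives the robot as it stands.
- The arm moves only by the shell command python3 -m crank 'ROWS' [FORCE]. ROWS is a JSON object of lists of equal length, an entry for each row: "grip": the opening, from 0 (shut) to 1 (fully open); "slide": the shift along the world's x, y, z in cm, a list of three; "roll": the turn about the world's z in degrees. In form: {"grip": [grip, ...], "slide": [[dx, dy, dz], ...], "roll": [roll, ...]}. A call has 1 to 20 rows; each row is the pose to reach, as a shift and turn from the pose commanded when the call began; what a row does not reach only later rows make up. A row lasts 1/10 s, in which the tool goes at most 50 mm and 8.59 degrees, less where a joint would pass 70% of its speed; a pose out of reach is approached as far as the arm can. A call with a gripper value outside its range is refused whole. The fingers move at their own pace and stop on an object; FORCE is the grip in N (left out, the last holds). Time passes only in rows, so rows that repeat a pose let the fingers close. It gives the time, the measured TCP pose, the force and the opening at its end, in the units of the state.
- manip.get_state(): the state, without advancing time (a new reading comes with each control period).
- manip.get_image(name): name is "side" or "top"; returns a dict with "frame" (420x560x3 uint8, red, green, blue), "K" (3x3 intrinsics, pixels), "R" (3x3) and "t" (3): a world point X has camera coordinates R X + t. Camera axes: x right, y down, z forward; pixel columns grow to the right and rows downward; lengths in m; the calibration is good to about 2 mm. A picture is of the moment at which its call begins. There is no depth.
- manip.sign_off(): hands the job in, once; it reports no verdict.
The state is a dict: "clock": time; "qpos": joint angles; "qd": joint speeds; "effort": joint torques, N m; "position": TCP position; "ee_rot": TCP orientation; "contact_force": force on the tool from outside, world axes, zero at the start; "moment": the same for the moment, N m; "width": finger opening in m.
Only numpy, scipy, OpenCV 4.12 (cv2) and the standard library are available. Lean on these libraries where they do the work, as an engineer would, in place of code of your own. Each camera call takes 0.05 s, during which the arm holds its last target. There are 200 camera calls.

## Task

Push the black carton along the bench into the corner of the labelling jig, so that one of its long sides lies flush along the aluminium fence and one end sits against the red end stop. Just push it, flat on the bench: do not pick it up, lift it or tip it. Leave the tape dispenser, the tape roll and the small brown box where they are.

Things in the scene. Friction and masses are not known exactly. Their poses are not given: they have to be found in the camera images.
- carton: Packed, closed black carton with a white and yellow label on top, about 0.35 kg (0.25 to 0.5), loose on the bench. 90 mm along its x, 120 mm along its y (the long sides run along y), 50 mm tall. Origin: centre of its underside. It starts in front of the fence (on the robot's side), roughly but not exactly parallel to it.
- fence: Straight aluminium fence of the labelling jig, fixed to the bench, 45 mm tall, 520 mm long along its y, 20 mm thick. Origin: on the bench, at the middle of its near face (the face towards the robot). Its x axis points away from the robot, square into the fence, so the near face is the plane x = 0 of this frame. Its place and its direction (up to about 0.2 rad) vary.
- stop: Red steel end stop, a bar fixed to the bench near one end of the fence, square to it: 110 mm along its x (parallel to the fence's x), 30 mm along its y, 45 mm tall. Origin: centre of its underside, 60 to 70 mm in front of the fence's near face and 195 to 215 mm to the left or the right of the fence's middle (either may occur). The carton's end belongs against its side that faces the middle of the fence.
- dispenser: Grey desktop tape dispenser, loose, 120 mm along its x, 55 mm along its y, 68 mm tall, standing in front of the fence at the opposite end from the red stop. Origin: centre of its underside. Not to be moved.
- tape_roll: Brown roll of packing tape, loose, lying flat, 90 mm outside diameter, 48 mm tall. Origin: centre of its underside. Stands on the robot's side of the jig, to the left or right of the carton. Not to be moved.
- small_box: Small brown cardboard box, loose, 60 mm along its x, 45 mm along its y, 40 mm tall. Origin: centre of its underside. Stands on the robot's side of the jig, to the other side from the tape roll. Not to be moved.
Not all that is in view belongs to the job. Leave any pink or turquoise look-alike of the carton alone.

How it is judged:
At the end, for the whole second after the job is handed in: The carton stands flat and still in the corner: its long side within 5 mm of the fence and parallel to it within 0.05 rad (3 degrees), its end within 5 mm of the red stop, on the stop's side that faces the fence's middle (x of carton in the frame of fence between -0.05 and -0.04 m and y of carton in the frame of stop between -0.08 and 0.08 m and y of carton in the frame of fence between -0.16 and 0.16 m and angle between the y axis of carton and the y axis of fence, either way round below 0.05 rad and height (world z) of carton below 0.005 m and angle between carton's own z axis and vertical below 0.05 rad and linear speed of carton below 0.01 m/s); the robot touches nothing.
It fails at once if the carton is lifted or tipped (height (world z) of carton above 0.01 m or angle between carton's own z axis and vertical above 0.2 rad).
It fails at once if the tape dispenser is moved or tipped (distance of dispenser from where it was at the start of the episode above 0.015 m or angle between dispenser's own z axis and vertical above 0.25 rad).
It fails at once if the tape roll is moved or tipped (distance of tape_roll from where it was at the start of the episode above 0.015 m or angle between tape_roll's own z axis and vertical above 0.25 rad).
It fails at once if the small brown box is moved or tipped (distance of small_box from where it was at the start of the episode above 0.015 m or angle between small_box's own z axis and vertical above 0.25 rad).
It also fails if it takes over 45 s, if anything falls off the work surface, if the arm or the gripper's body presses on something with over 40 N, if the wrist force passes 120 N, or if a joint passes its speed limit or range.

## Working session

There is one attempt and no reset: what is moved stays moved. The work goes in short steps, Python scripts to look and compute and a shell command to move; the robot and the scene stay as the last step left them, time stands still between calls to the robot, and variables do not carry over. Pictures are saved under pics/ and viewed, on a budget of 10 in all, crops included, one or two more only if the job needs it, and the job is handed in when it is done.

```bash
mkdir -p pics; python3 - <<'E'
from rig import manip
import cv2,numpy as np,pickle
for n in("top","side"):
    d=manip.get_image(n); cv2.imwrite(f"pics/{n}0.png",cv2.resize(d["frame"][:,:,::-1],(784,588),interpolation=cv2.INTER_CUBIC)); pickle.dump(d,open(f"{n}0.pkl","wb"))
    print(n,d["K"],d["R"],d["t"])
print(manip.get_state())
E
cat > h.py <<'E'
import numpy as np,pickle
def px2w(d,u,v,z,scale=1.4):
    p=np.array([(u+.5)/scale-.5,(v+.5)/scale-.5,1]); r=d["R"].T@np.linalg.inv(d["K"])@p; c=-d["R"].T@d["t"]
    return c+r*(z-c[2])/r[2]
def w2px(d,X,scale=1.4):
    p=d["K"]@(d["R"]@np.array(X)+d["t"]); return (p[:2]/p[2]+.5)*scale-.5
def load(n): return pickle.load(open(n+".pkl","rb"))
E
```

```text
top [[387.91536798   0.         286.75392258]
 [  0.         387.91536798 213.83087786]
 [  0.           0.           1.        ]] [[ 0.01445845 -0.99957304  0.02539081]
 [-0.98131376 -0.01905795 -0.19146829]
 [ 0.19187044 -0.02214802 -0.98117032]] [-0.02146094  0.47818772  0.8727303 ]
side [[507.80430914   0.         276.85991396]
 [  0.         507.80430914 207.18437559]
 [  0.           0.           1.        ]] [[ 0.8193325  -0.57319765 -0.01177754]
 [-0.42582092 -0.59465914 -0.68195092]
 [ 0.38388904  0.56375967 -0.73130311]] [-0.37853673  0.23595437  1.02448641]
{'clock': 0.1, 'qpos': array([ 1.21701148e+00,  2.76567605e-01,  1.50597753e+00, -2.01267729e-05,
        1.36071093e+00, -1.21010692e-01]), 'qd': array([-0.00030561, -0.00198385, -0.0019464 ,  0.00216681, -0.00109565,
       -0.00244827]), 'effort': array([ 1.47141865e-03, -4.17700624e+01, -2.46405011e+01, -1.74844577e-04,
        5.92255892e-03,  9.75707621e-06]), 'position': array([0.13249847, 0.5590562 , 0.23051733]), 'ee_rot': array([ 0.70219135,  0.08153766,  0.70245444, -0.08268415]), 'contact_force': array([0.89428742, 0.18250106, 0.64444148]), 'moment': array([ 0.02184869, -0.00023808, -0.00218911]), 'width': 0.08533289561441597}
```

View pics/top0.png

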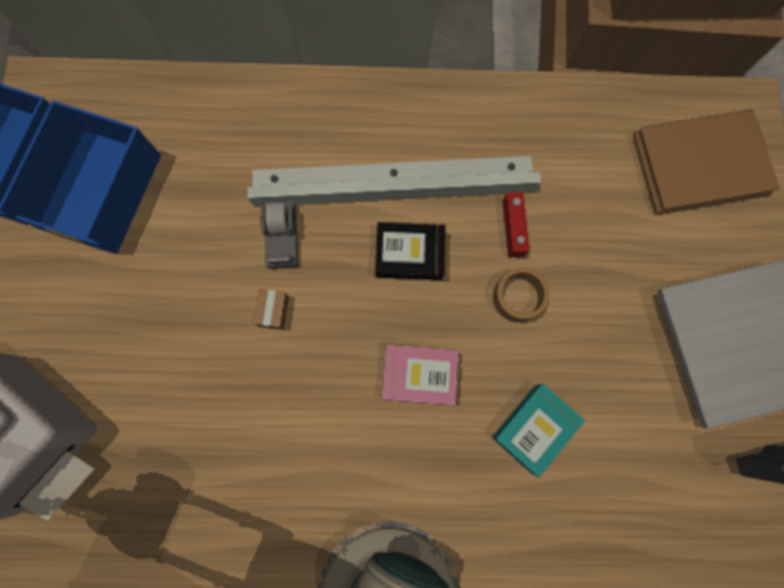

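View pics/side0.png

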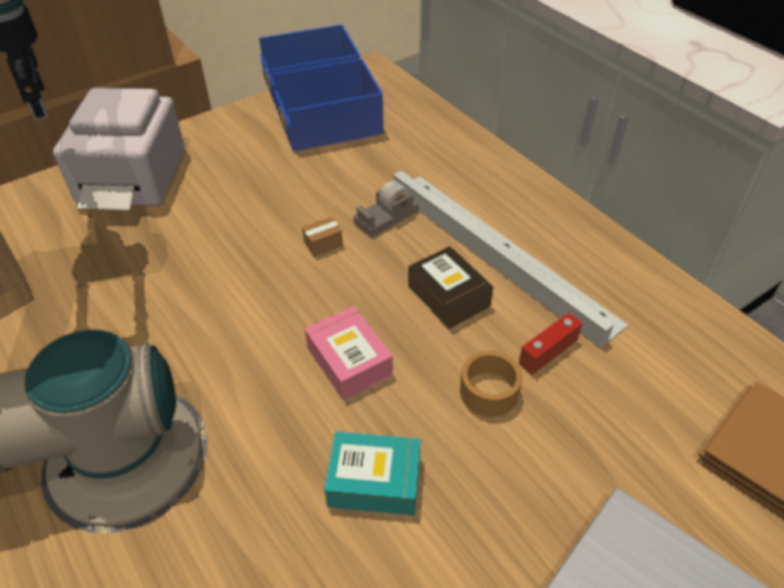

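The top view shows the fence from about (250,192) to (540,183), the red stop on the right at about (516,224), the carton at about (411,251), the tape roll at (522,295), the dispenser at (281,235) and the small box at (270,308). The side view agrees. I'll enlarge the jig to read the edges.

```bash
python3 - <<'E'
from h import *; import cv2
f=load("top0")["frame"][:,:,::-1]
c=f[105:240,172:396] ; cv2.imwrite("pics/c1.png",cv2.resize(c,None,fx=3.5,fy=3.5,interpolation=cv2.INTER_CUBIC))
E
```

```text
(no output)
```

View pics/c1.png

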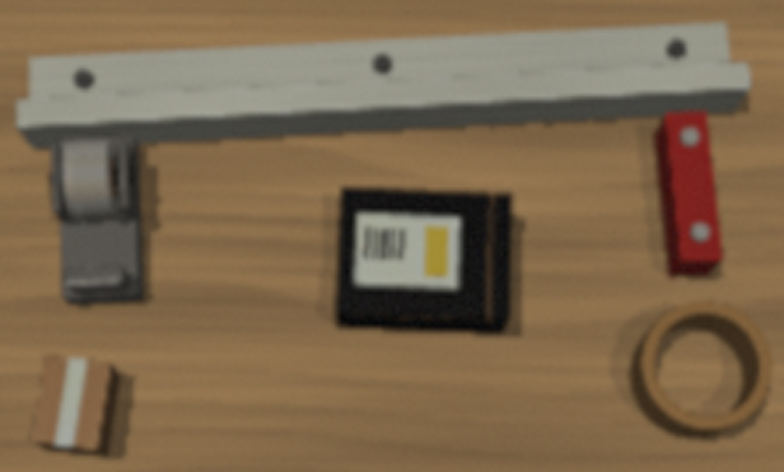

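```bash
python3 - <<'E'
from h import *
d=load("top0"); np.set_printoptions(precision=4,suppress=True)
print("cam",-d["R"].T@d["t"])
def P(u,v,z): 
    return px2w(d,172+(u+.5)/3.5-.5,105+(v+.5)/3.5-.5,z,1)
for n,u,v,z in [("fenceT L",17,127,.045),("fenceT R",748,92,.045),("fenceB L",40,147,0),("fenceB R",740,111,0),
 ("cart TL",343,187,.05),("cart TR",511,193,.05),("cart BR",508,320,.05),("cart BL",337,320,.05),("cart TR'",490,193,.05),("cart BR'",487,320,.05),
 ("stop TL",665,113,.045),("stop TR",707,112,.045),("stop BL",678,265,.045),("stop BR",720,262,.045),
 ("roll",705,366,.048),("disp FL",62,298,.0),("disp FR",142,298,.0),("box TL",45,356,.04),("boxTR",112,362,.04),("boxBL",35,445,.04),("boxBR",100,450,.04)]:
    print(n,P(u,v,z))
E
```

```text
cam [0.3021 0.007  0.9484]
fenceT L [0.6551 0.2589 0.045 ]
fenceT R [ 0.6942 -0.2563  0.045 ]
fenceB L [0.6577 0.2536 0.    ]
fenceB R [ 0.6985 -0.2629  0.    ]
cart TL [0.6148 0.0302 0.05  ]
cart TR [ 0.6131 -0.0865  0.05  ]
cart BR [ 0.5224 -0.0843  0.05  ]
cart BL [0.52   0.0321 0.05  ]
cart TR' [ 0.6128 -0.0719  0.05  ]
cart BR' [ 0.5221 -0.07    0.05  ]
stop TL [ 0.6768 -0.1965  0.045 ]
stop TR [ 0.6783 -0.2265  0.045 ]
stop BL [ 0.5652 -0.203   0.045 ]
stop BR [ 0.568  -0.2324  0.045 ]
roll [ 0.4934 -0.2191  0.048 ]
disp FL [0.5442 0.2306 0.    ]
disp FR [0.5454 0.1736 0.    ]
box TL [0.4931 0.2301 0.04  ]
boxTR [0.4899 0.1846 0.04  ]
boxBL [0.432  0.2328 0.04  ]
boxBR [0.4294 0.1892 0.04  ]
```

```bash
python3 -m crank '{"grip":[1,1,1,1,1,1,1,1,1,1,1,1,1,1,1,1,1,1],"slide":[[35.5,-59.3,0],[35.5,-59.3,0],[35.5,-59.3,0],[35.5,-59.3,0],[35.5,-59.3,0],[35.5,-59.3,0],[35.5,-59.3,0],[35.5,-59.3,0],[35.5,-59.3,0],[35.5,-59.3,0],[35.5,-59.3,0],[35.5,-59.3,0],[35.5,-59.3,0],[35.5,-59.3,0],[35.5,-59.3,0],[35.5,-59.3,-8],[35.5,-59.3,-8],[35.5,-59.3,-8]],"roll":[17.7,17.7,17.7,17.7,17.7,17.7,17.7,17.7,17.7,17.7,17.7,17.7,17.7,17.7,17.7,17.7,17.7,17.7]}'
```

```text
clock: 1.9
position: [0.4834, -0.0322, 0.1473]
ee_rot: [0.703, -0.026, 0.71, 0.028]
contact_force: [-0.7, 0.2, -1.0]
width: 0.0855
```

```bash
python3 -m crank '{"grip":[1,1,1,1,1],"slide":[[0,0,-5],[0,0,-10],[0,0,-13],[0,0,-13],[0,0,-13]],"roll":[0,0,0,0,0]}'
python3 - <<'E'
from rig import manip
from h import *; import cv2
d=manip.get_image("top"); pickle.dump(d,open("top1.pkl","wb"))
c=d["frame"][105:240,172:396,::-1]; cv2.imwrite("pics/c2.png",cv2.resize(c,None,fx=3.5,fy=3.5,interpolation=cv2.INTER_CUBIC))
E
```

```text
clock: 2.4
position: [0.4889, -0.0333, 0.0226]
ee_rot: [0.707, -0.027, 0.706, 0.027]
contact_force: [0.8, -0.1, 0.1]
width: 0.0855
```

View pics/c2.png

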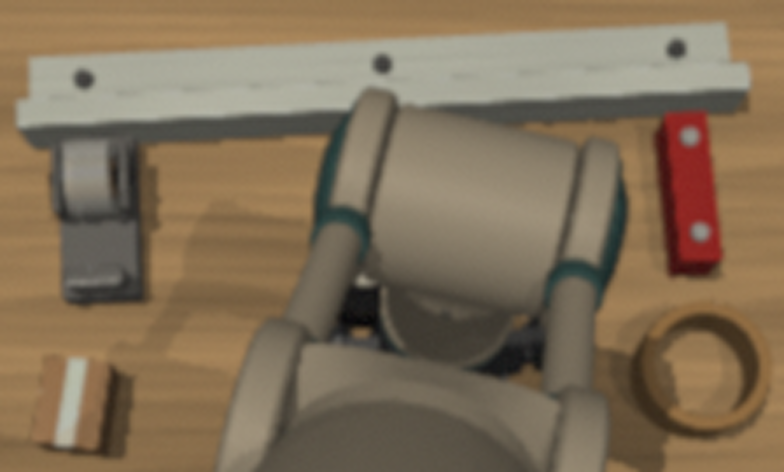

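The arm hides the carton from above here, and the other objects haven't moved. I'll lower the tool and push towards the fence, stopping short to check the force.

```bash
python3 -m crank '{"grip":[1,1,1,1,1,1,1,1,1,1,1,1],"slide":[[0,0,-1.1],[0.8,0.06,-1.1],[1.6,0.12,-1.1],[2.4,0.18,-1.1],[3.2,0.24,-1.1],[4,0.3,-1.1],[4.8,0.36,-1.1],[5.6,0.43,-1.1],[6.4,0.49,-1.1],[7.0,0.53,-1.1],[7.4,0.56,-1.1],[7.4,0.56,-1.1]],"roll":[0,0,0,0,0,0,0,0,0,0,0,0]}'
python3 - <<'E'
from rig import manip
from h import *; import cv2
d=manip.get_image("side"); pickle.dump(d,open("side1.pkl","wb"))
c=d["frame"][100:280,220:460,::-1]; cv2.imwrite("pics/c3.png",cv2.resize(c,None,fx=3.2,fy=3.2,interpolation=cv2.INTER_CUBIC))
E
```

```text
clock: 3.65
position: [0.5628, -0.0279, 0.0103]
ee_rot: [0.707, -0.027, 0.706, 0.027]
contact_force: [-0.2, 0.0, 0.5]
width: 0.0853
```

View pics/c3.png

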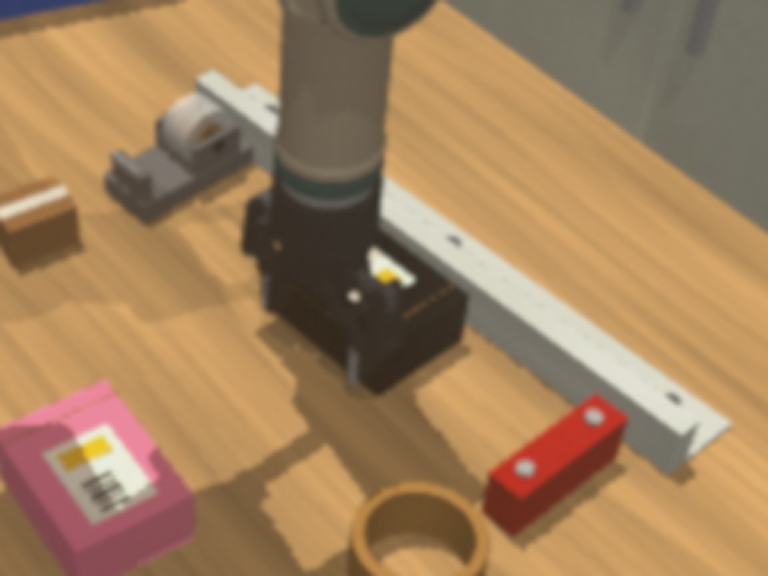

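The side crop shows both fingers on the carton's near long side, with the carton parallel to the fence and a small gap left (carton corner near (465,295), fence base just beyond). I'll close that gap in small steps.

```bash
python3 -m crank '{"grip":[1,1,1,1,1,1],"slide":[[0.4,0.03,0],[0.8,0.06,0],[1.0,0.08,0],[1.2,0.09,0],[1.3,0.1,0],[1.3,0.1,0]],"roll":[0,0,0,0,0,0]}'
```

```text
clock: 4.3
position: [0.5749, -0.0269, 0.0103]
ee_rot: [0.707, -0.027, 0.706, 0.027]
contact_force: [-0.5, -0.8, -0.6]
width: 0.0854
```

```bash
python3 -m crank '{"grip":[1,1,1,1],"slide":[[0.1,0.01,0],[0.2,0.02,0],[0.3,0.02,0],[0.3,0.02,0]],"roll":[0,0,0,0]}'
```

```text
clock: 4.7
position: [0.578, -0.0267, 0.0103]
ee_rot: [0.707, -0.027, 0.706, 0.027]
contact_force: [-0.5, 0.1, -1.1]
width: 0.0852
```

```bash
python3 -m crank '{"grip":[1,1,1,1],"slide":[[0.1,0.01,0],[0.2,0.02,0],[0.3,0.02,0],[0.3,0.02,0]],"roll":[0,0,0,0]}'
```

```text
clock: 5.1
position: [0.5779, -0.0266, 0.0102]
ee_rot: [0.705, -0.027, 0.709, 0.027]
contact_force: [-6.4, -1.9, 4.9]
width: 0.0856
```

Contact: 6.4 N against the fence and the tool stalled at x = 0.578. Next I retract, lift, turn 90° and go to the carton's far end.

```bash
python3 -m crank '{"grip":[1,1,1,1,0.35,0.35,0.35,0.35,0.35,0.35,0.35,0.35,0.35,0.35,0.35,0.35,0.35,0.35],"slide":[[-1.5,-0.1,0],[-3,-0.2,0],[-3,-0.2,5],[-3,-0.2,10],[-3,-0.2,12],[-3,-0.2,12],[4.4,9.9,12],[4.4,9.9,12],[4.4,9.9,12],[4.4,9.9,12],[4.4,9.9,12],[4.4,9.9,12],[4.4,9.9,12],[4.4,9.9,12],[4.4,9.9,12],[4.4,9.9,12],[4.4,9.9,12],[4.4,9.9,12]],"roll":[0,0,0,0,0,0,-90,-90,-90,-90,-90,-90,-90,-90,-90,-90,-90,-90]}'
python3 - <<'E'
from rig import manip
from h import *; import cv2
d=manip.get_image("side"); pickle.dump(d,open("side2.pkl","wb"))
c=d["frame"][100:280,220:460,::-1]; cv2.imwrite("pics/c4.png",cv2.resize(c,None,fx=3.2,fy=3.2,interpolation=cv2.INTER_CUBIC))
E
```

```text
clock: 6.9
position: [0.6243, 0.0726, 0.1287]
ee_rot: [0.518, 0.48, 0.519, -0.481]
contact_force: [-0.5, -0.2, -0.3]
width: 0.0297
```

View pics/c4.png

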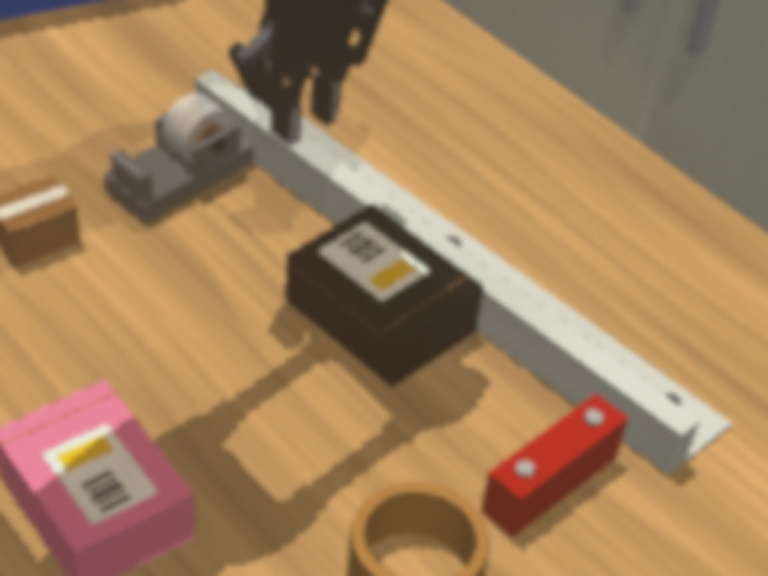

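The carton is flush along the fence. Its top corners are at about (375,207) and (480,287) along the fence, (288,258) on the left and (392,333) at the front, and the fingers clear it. I'll check the end position before lowering.

```bash
python3 - <<'E'
from h import *
d=load("side2"); a=.076; F=np.array([[np.cos(a),np.sin(a)],[-np.sin(a),np.cos(a)]])
for u,v,z in [(375,207,.05),(480,287,.05),(392,333,.05),(288,258,.05),(487,478,.045),(588,398,.045)]:
    p=px2w(d,220+(u+.5)/3.2-.5,100+(v+.5)/3.2-.5,z,1); print(p.round(4),(F@(p[:2]-[.676,0])).round(4))
E
```

```text
[0.672 0.038 0.05 ] [-0.0011  0.0382]
[ 0.6789 -0.0755  0.05  ] [-0.0028 -0.0755]
[ 0.5957 -0.0736  0.05  ] [-0.0857 -0.0673]
[0.5821 0.0321 0.05  ] [-0.0912  0.0392]
[ 0.5645 -0.2101  0.045 ] [-0.1271 -0.201 ]
[ 0.67  -0.198  0.045] [-0.021 -0.197]
```

```bash
python3 -m crank '{"grip":[0.35,0.35,0.35,0.35,0.35,0.35,0.35,0.35,0.35,0.35,0.35,0.35,0.35,0.35,0.35,0.35,0.35,0.35,0.35],"slide":[[0,0,-4],[0,0,-8],[0,0,-11],[0,0,-11.6],[0.08,-1,-11.6],[0.15,-2,-11.6],[0.23,-3,-11.6],[0.3,-4,-11.6],[0.38,-5,-11.6],[0.45,-6,-11.6],[0.53,-7,-11.6],[0.6,-8,-11.6],[0.68,-9,-11.6],[0.76,-10,-11.6],[0.83,-11,-11.6],[0.89,-11.8,-11.6],[0.93,-12.3,-11.6],[0.95,-12.5,-11.6],[0.95,-12.5,-11.6]],"roll":[0,0,0,0,0,0,0,0,0,0,0,0,0,0,0,0,0,0,0]}'
python3 - <<'E'
from rig import manip
from h import *; import cv2
d=manip.get_image("side"); pickle.dump(d,open("side3.pkl","wb"))
c=d["frame"][100:280,220:460,::-1]; cv2.imwrite("pics/c5.png",cv2.resize(c,None,fx=3.2,fy=3.2,interpolation=cv2.INTER_CUBIC))
E
```

```text
clock: 8.85
position: [0.6341, -0.053, 0.0142]
ee_rot: [0.519, 0.48, 0.519, -0.481]
contact_force: [-0.5, 0.1, 0.5]
width: 0.0299
```

View pics/c5.png

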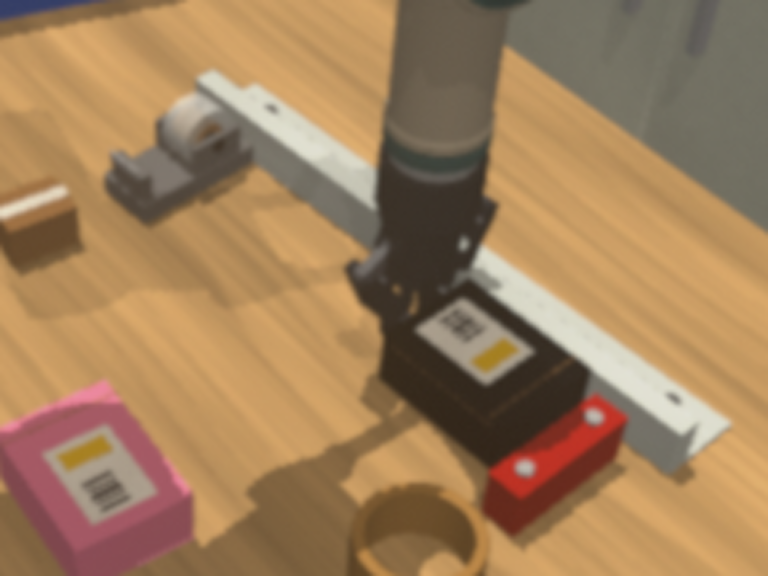

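The carton has slid along the fence with its right end just short of the red stop ((590,370) against (588,398)). I estimate about 15 mm remain, so I'll continue gently.

```bash
python3 -m crank '{"grip":[0.35,0.35,0.35,0.35,0.35,0.35],"slide":[[0.03,-0.4,0],[0.06,-0.8,0],[0.08,-1.0,0],[0.09,-1.2,0],[0.1,-1.3,0],[0.1,-1.3,0]],"roll":[0,0,0,0,0,0]}'
```

```text
clock: 9.5
position: [0.6352, -0.0658, 0.0143]
ee_rot: [0.519, 0.481, 0.519, -0.481]
contact_force: [0.2, 0.7, 0.1]
width: 0.03
```

```bash
python3 -m crank '{"grip":[0.35,0.35,0.35,0.35],"slide":[[0.01,-0.1,0],[0.01,-0.2,0],[0.02,-0.3,0],[0.02,-0.3,0]],"roll":[0,0,0,0]}'
```

```text
clock: 9.9
position: [0.6352, -0.0677, 0.0144]
ee_rot: [0.518, 0.481, 0.519, -0.48]
contact_force: [-0.3, 3.8, 0.9]
width: 0.0302
```

```bash
python3 -m crank '{"grip":[0.35,0.35,0.35],"slide":[[0.01,-0.1,0],[0.01,-0.2,0],[0.01,-0.2,0]],"roll":[0,0,0]}'
```

```text
clock: 10.2
position: [0.6349, -0.0678, 0.0144]
ee_rot: [0.517, 0.482, 0.52, -0.48]
contact_force: [0.0, 8.0, 2.3]
width: 0.0297
```

Seated on the stop: the tool stalled at y = -0.068 and the force rose to 8 N. Retract and look.

```bash
python3 -m crank '{"grip":[0.35,0.35,0.35,0.35,0.35,0.35,0.35,0.35,0.35,0.35,0.35,0.35,0.35,0.35],"slide":[[-0.1,1.5,0],[-0.2,3,0],[-0.2,3,5],[-0.2,3,10],[-0.2,3,15],[-0.2,3,15],[-15,23,20],[-15,23,20],[-15,23,20],[-15,23,20],[-15,23,20],[-15,23,20],[-15,23,20],[-15,23,20]],"roll":[0,0,0,0,0,0,0,0,0,0,0,0,0,0]}'
python3 - <<'E'
from rig import manip
from h import *; import cv2
d=manip.get_image("top"); pickle.dump(d,open("top2.pkl","wb")); a=d["frame"][105:240,236:396,::-1]
cv2.imwrite("pics/c6a.png",cv2.resize(a,None,fx=4,fy=4,interpolation=cv2.INTER_CUBIC))
d=manip.get_image("side"); pickle.dump(d,open("side4.pkl","wb"))
b=d["frame"][160:280,310:470,::-1]; cv2.imwrite("pics/c6b.png",cv2.resize(b,None,fx=5,fy=5,interpolation=cv2.INTER_CUBIC))
E
```

```text
clock: 11.6
position: [0.486, 0.159, 0.214]
ee_rot: [0.519, 0.48, 0.518, -0.481]
contact_force: [0.2, -0.4, -0.5]
width: 0.0299
```

View pics/c6a.png

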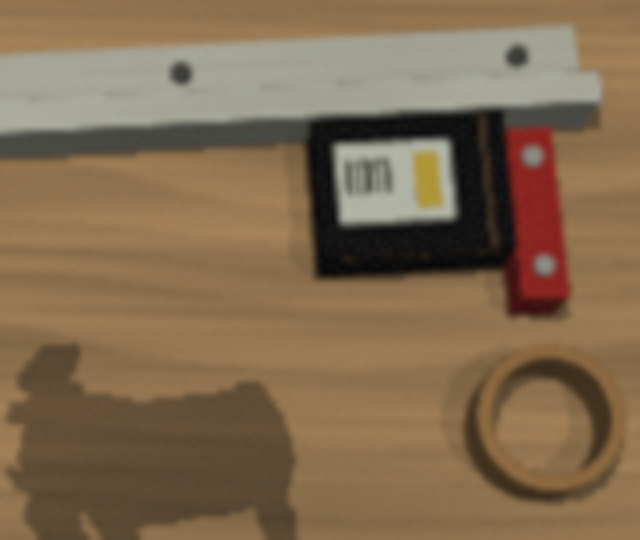

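View pics/c6b.png

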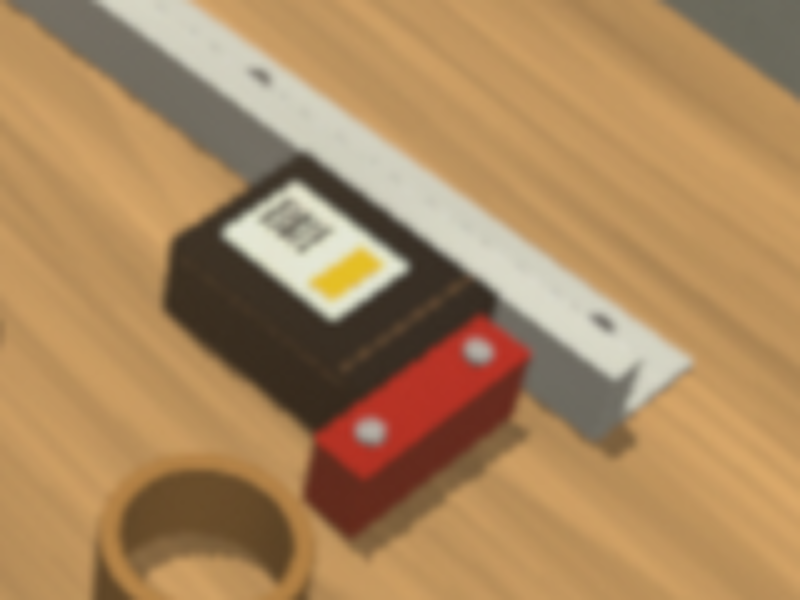

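The top crop shows the carton's far edge at (312,122) to (503,111), along the fence's near edge, and its right end against the stop's left side at about (510,190). The side crop shows no visible gaps. A last numeric check of both gaps, and of whether the other objects moved.

```bash
python3 - <<'E'
from h import *; import cv2
d=load("top2"); o=load("top0"); P=lambda u,v,z: px2w(d,236+(u+.5)/4-.5,105+(v+.5)/4-.5,z,1)
f1,f2=P(0,133,.045)[:2],P(600,103,.045)[:2]; t=(f1-f2)/np.linalg.norm(f1-f2); n=np.array([t[1],-t[0]])
print("fence yaw",np.arctan2(-t[0],t[1]))
for q in [(312,121),(503,111),(512,262),(318,275)]:
    p=P(*q,.05)[:2]; print(p.round(4),"x_f",((p-f2)@n).round(4),"along",((p-f2)@t).round(4))
for q in [(510,130),(513,285)]:
    p=P(*q,.045)[:2]; print("stop",((p-f2)@n).round(4),((p-f2)@t).round(4))
# did neighbours move: image difference around each
for n_,(r0,r1,c0,c1) in dict(roll=(186,235,350,396),box=(203,238,178,208),disp=(142,194,184,216)).items():
    a=o["frame"][r0:r1,c0:c1].mean(2); b=d["frame"][r0:r1,c0:c1].mean(2)
    print(n_,"shift px",cv2.phaseCorrelate(a,b,cv2.createHanningWindow((c1-c0,r1-r0),cv2.CV_64F)))
E
```

```text
fence yaw 0.07790804077116498
[ 0.6772 -0.0766] x_f -0.0044 along 0.1813
[ 0.6867 -0.195 ] x_f -0.0041 along 0.0626
[ 0.5894 -0.1983] x_f -0.1013 along 0.0669
[ 0.5786 -0.0804] x_f -0.1029 along 0.1853
stop -0.0148 0.0582
stop -0.1144 0.0665
roll shift px ((-0.029350787965665148, -0.02030048218032121), 0.9007783831189147)
box shift px ((-0.6429795314559215, -0.35922267778589045), 0.3704592280248292)
disp shift px ((1.2677940575505318, 0.4796983537602806), 0.25281198031137947)
```

By this reading, which is blurred to about 2 mm, the end is tight but the fence gap could be up to 4 mm, which is too near the limit. I'll give it a nudge squarely towards the fence.

```bash
python3 -m crank '{"grip":[0.6,0.6,0.6,0.6,0.6,0.6,0.6,0.6,0.6,0.6,0.6,0.6,0.6],"slide":[[7.5,-30.1,0],[7.5,-30.1,0],[7.5,-30.1,0],[7.5,-30.1,0],[7.5,-30.1,0],[7.5,-30.1,0],[7.5,-30.1,0],[7.5,-30.1,0],[7.5,-30.1,0],[7.5,-30.1,-8],[7.5,-30.1,-8],[7.5,-30.1,-8],[7.5,-30.1,-8]],"roll":[90,90,90,90,90,90,90,90,90,90,90,90,90]}'
```

```text
clock: 13.0
position: [0.5606, -0.1427, 0.134]
ee_rot: [0.706, -0.025, 0.707, 0.025]
contact_force: [0.3, 0.4, 0.6]
width: 0.051
```

```bash
python3 -m crank '{"grip":[0.6,0.6,0.6,0.6,0.6,0.6,0.6,0.6,0.6],"slide":[[0,0,-5],[0,0,-10],[0,0,-12],[0,0,-12],[0.5,0.04,-12],[1,0.08,-12],[1.5,0.11,-12],[1.9,0.14,-12],[1.9,0.14,-12]],"roll":[0,0,0,0,0,0,0,0,0]}'
```

```text
clock: 13.9
position: [0.5809, -0.1403, 0.0152]
ee_rot: [0.707, -0.027, 0.706, 0.027]
contact_force: [0.6, -0.0, -0.3]
width: 0.0515
```

```bash
python3 -m crank '{"grip":[0.6,0.6,0.6,0.6],"slide":[[0.2,0.02,0],[0.4,0.03,0],[0.5,0.04,0],[0.5,0.04,0]],"roll":[0,0,0,0]}'
```

```text
clock: 14.3
position: [0.5845, -0.1397, 0.0143]
ee_rot: [0.707, -0.027, 0.707, 0.027]
contact_force: [-0.3, -0.6, 0.2]
width: 0.0511
```

```bash
python3 -m crank '{"grip":[0.6,0.6,0.6,0.6,0.6],"slide":[[0.1,0.01,0],[0.2,0.02,0],[0.3,0.02,0],[0.4,0.03,0],[0.4,0.03,0]],"roll":[0,0,0,0,0]}'
```

```text
clock: 14.8
position: [0.5872, -0.1392, 0.0142]
ee_rot: [0.706, -0.027, 0.708, 0.027]
contact_force: [-4.5, 0.0, 2.6]
width: 0.0514
```

Stalled at 0.587 with 4.5 N (0.5866 predicted from the first fence contact), so it is seated. Back off and do a last look.

```bash
python3 -m crank '{"grip":[0.6,0.6,0.6,0.6,0.6,0.6,0.6,0.6,0.6,0.6,0.6,0.6,0.6,0.6,0.6],"slide":[[-1,-0.08,0],[-2.2,-0.15,0],[-2.2,-0.15,0],[-2.2,-0.15,5],[-2.2,-0.15,10],[-2.2,-0.15,15],[-2.2,-0.15,17],[-20,20,25],[-20,20,25],[-20,20,25],[-20,20,25],[-20,20,25],[-20,20,25],[-20,20,25],[-20,20,25]],"roll":[0,0,0,0,0,0,0,0,0,0,0,0,0,0,0]}'
python3 - <<'E'
from rig import manip
from h import *; import cv2
d=manip.get_image("top"); cv2.imwrite("pics/c7.png",cv2.resize(d["frame"][105:240,172:396,::-1],None,fx=3.5,fy=3.5,interpolation=cv2.INTER_CUBIC))
E
```

```text
clock: 16.3
position: [0.3888, 0.0608, 0.2649]
ee_rot: [0.708, -0.028, 0.705, 0.027]
contact_force: [0.2, 0.3, -0.3]
width: 0.0513
```

View pics/c7.png

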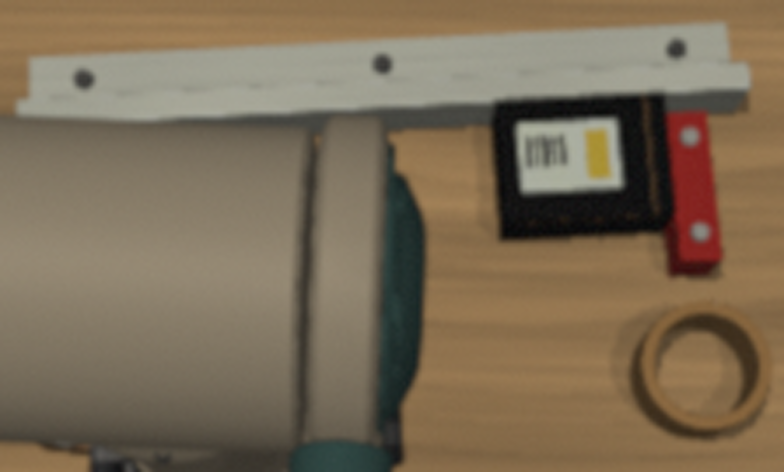

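The carton's far edge, (495,100) to (663,94), covers the fence's near edge line, and its right end touches the stop at about (668,170). The tape roll is still at (705,366). Handing in.

```bash
python3 -c "
from rig import manip
print(manip.sign_off())"
```

```text
the job is handed in; nothing more can be done
None
```

I pushed the black carton flat along the bench into the jig corner and handed the job in at about 16 s of the 45 s allowed. The simulator gave no verdict.

**What I did:** I squared the carton onto the fence with the open fingers. I then slid it along the fence onto the red stop and gave it a last nudge towards the fence.

**Seating checks:**
- **Fence:** the tool stalled with about 6 N on the first push. On the last nudge it stalled with about 4.5 N, within 1 mm of where I predicted.
- **Stop:** the tool stalled with about 8 N.
- **Final top view:** the carton lies along the fence with its end against the stop, and the robot is clear.

**Checks that disagreed or fell short:**
- **Fence gap:** before the nudge, a blurred top-view reading suggested a gap of about 4 mm. The nudge stalled within 1 mm of the first contact point, so the reading was probably off, but I did not measure the gap again afterwards.
- **Other objects:** the image comparison shows the tape roll did not move. For the dispenser and small box it was inconclusive (shifts of about 1 pixel at low confidence), and the arm hid both in the last picture. The tool stayed well clear of both throughout.

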